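# Close the slide press, pin it and keep it pressed shut

## Robot

A 7-joint arm with a two-finger parallel gripper is mounted at the origin on the work surface. World frame = base frame: x ahead of the robot, y to its left, z up, the work surface at z = 0. Lengths are in m, angles in rad, forces in N, time in s.
With the tool pointing down it reaches from about 0.4 to 0.85 m from the base axis. Payload 10.4 kg.
Tool frame: the origin (TCP) lies at the very end of the fingers, on their centre line; the grasp point (between the pads) lies r.tcp_to_grasp behind it (r.tcp_to_grasp is the distance from the TCP to the grasp point, in m); z points along the fingers, y is the line along which they close (so a half turn about z gives the same grasp; the last joint's range is limited). The gripper opens to 87 mm and grips with 3 to 60 N. Pads are 19 mm wide; open, the fingers measure 117 mm over their backs; the gripper's body (75 mm by 190 mm) begins 51 mm behind the grasp point.
Start: joints at [-1.171, 0.332, -0.065, 1.46, 0.022, 1.35, -0.088], TCP at [0.256, 0.57, 0.223] pointing down, gripper open.
Joint ranges: [-2.6, 2.6], [-0.5, 2.12], [-1.47, 1.34], [0.16, 2.42], [-1.27, 4.41], [0.06, 2.06], [-2.6, 2.6]. Speed limits (rad/s): [2.22, 2.22, 2.79, 2.79, 3.14, 3.14, 3.14].

## Interface

Orientations are given as a unit quaternion [x, y, z, w].
In Python, from bench import monitor, cams, ticket, r gives the robot as it stands.
- The arm moves only by the shell command python3 -m crank 'ROWS' [OPENING] [FORCE]. ROWS is a JSON object whose one key "steps" holds a list of rows, each a list of 2 entries, a list of its own where there are three numbers: the shift along the world's x, y, z in units of 25 mm (1.0 is 25 mm), then the turn, a rotation vector about the world's x, y, z in units of 5 degrees (1.0 is 5 degrees). In form: {"steps": [[[x, y, z], [ax, ay, az]], ...]}. A call has 1 to 10 rows; each row shifts and turns the commanded pose from where the row before left it; what a row does not reach is not made up. A row lasts 1/12 s, in which the tool goes at most 41.7 mm and 7.16 degrees, less where a joint would pass 70% of its speed; a pose out of reach is approached as far as the arm can. A call is refused whole if a number of a shift passes 1 or a number of a turn 1, either way. A call with a gripper value outside its range is refused whole. OPENING is the finger opening in mm, from 0 to 87, set as the call begins (- or left out, the last holds). The fingers move at their own pace and stop on an object; FORCE is the grip in N (left out, the last holds). Time passes only in rows, so rows that do not move let the fingers close. It gives the time, the measured TCP pose, the force, the opening and the grip force at its end, in the units of the state.
- monitor.read_state(): the state, without advancing time (a new reading comes with each control period).
- cams.camera(name): name is "scene" or "side" or "wrist"; returns a dict with "pixels" (480x640x3 uint8, blue, green, red), "z_map" (480x640 float32, m along the optical axis (not along the pixel's ray), 0 where there is no reading), "vfov" (degrees; the focal length in pixels is half the picture's height over the tangent of half this angle, whatever the lens; pixels are square), "cx", "cy" (the principal point, pixels), "k1" (the pictures are not rectified: a ray, as slopes to the right and down, at radius r is drawn at 1 + k1 r^2 times it, then the intrinsics apply), "T" (4x4, takes a point from camera to world coordinates). Camera axes: x right, y up, looking along -z (the intrinsics and any distortion apply to the point x, -y, -z); pixel columns grow to the right and rows downward; lengths in m; the calibration is good to about 2 mm. A picture is of the moment at which its call begins.
- ticket.close_job(): hands the job in; it is judged then, once.
The state is a dict: "time": time; "joint_positions": joint angles; "joint_vel": joint speeds; "joint_torque": joint torques, N m; "ee_pos": TCP position; "eef_rot": TCP orientation; "ft_force": force on the tool from outside, world axes, zero at the start; "torque": the same for the moment, N m; "width": finger opening in m; "grip_force": force on a finger pad.
Only numpy, scipy, OpenCV 4.12 (cv2) and the standard library are available. Lean on these libraries where they do the work, as an engineer would, in place of code of your own. Each camera call takes 0.05 s, during which the arm holds its last target. There are 200 camera calls.

## Task

A microscope slide with a freshly glued cover glass lies in the small hinged press: swing the press's lid down until it rests on its two spring plungers, then take the longer of the two pins from the pin stand and push it down through the hole in the lid into the hole in the base until its collar presses the lid fully shut. The springs lift the lid again if you let go, so finish while still holding the pin pressed down with the lid fully shut. Leave the short pin in the stand and do not knock over or shove the bottles, jar, dish or slide box.

Things in the scene. Friction and masses are not known exactly. Their poses are not given: they have to be found in the camera images.
- press: hinged slide press, fixed: bare aluminium base 190 (x) x 120 (y) x 44 mm high, origin under its centre, z up; hinge on its +x side, pin hole near its -x edge. Lid: aluminium plate 150 x 108 x 12 mm; shut, it lies level, underside 46 mm and top face 58 mm above the bench. Two steel ears at the hinge's ends (x 80, y +/-66 mm) stand 64 mm high
- press_lid (a joint): lid angle, rad: 0 = fully shut (hard stop); grows as its free (-x) edge, 155 mm from the hinge, swings up and back; stop at 1.6. Stiff hinge: stays open at its start (0.95 to 1.45); below about 0.7 it sinks by itself onto two spring plungers (100 mm from the hinge, y +/-45 mm) and rests ajar at 0.08 to 0.11. Fully shut takes about 8 N down at the hole; it springs back if let go
- hinge (a point): middle of the lid's hinge axis, 52 mm above the bench; the axis runs along the press's y. The lid's mid-plane passes through it
- base_hole (a point): centre of the mouth of the upright hole in the base, 12.5 mm wide, 44 mm deep, 140 mm from the hinge axis towards the press's -x, at 44 mm height
- lid_hole (a point): centre of the upper mouth of the hole through the lid, 12 mm wide, 140 mm from the hinge axis, on the lid's upper (outer) face, 6 mm from the lid's mid-plane; it moves with the lid and stands over the base hole when the lid is shut
- pin_stand: black plastic block 60 (x) x 130 (y) x 34 mm high, fixed, origin under its centre, with two upright holes 11 mm wide, 22 mm deep, at y = +/-35 mm, each holding one pin; the pins may be either way round. It stands left or right of the press
- long_pin: longer steel pin, loose, upright in the stand. Origin at the centre of its tip, z up to the grip: shank 10 mm diameter, 40 mm long, rounded tip; collar 24 mm diameter (40 to 46 mm from the tip); cylindrical grip 18 mm diameter (46 to 76 mm). 0.04 to 0.09 kg. In the stand its tip is 12 mm and its top 88 mm above the bench
- long_pin_tip (a point): the centre of the long pin's tip (same point as its origin); with the pin fully in and the lid shut it is 18 mm above the bench
- short_pin: shorter steel pin, the same collar and grip but a shank of only 24 mm; its top is 72 mm above the bench. Not used: stays in the stand. Origin at its tip
- slide_rack: white rack of upright glass slides, 90 x 120 x 34 mm high, fixed, on the other side of the press from the pin stand; not used
- jar: clear jar with a green cap, 52 mm diameter, 65 mm tall, loose; leave alone. Origin under it
- vial_a: small amber bottle with a black cap, 28 mm diameter, 55 mm tall, loose; leave alone. Origin under it
- vial_b: a second such amber bottle; leave alone
- slide_box: green slide box 85 x 50 x 32 mm, loose; leave alone. Origin under it
- dish: low clear dish, 84 mm diameter, 16 mm tall, loose; leave alone. Origin under it
Mind the look-alikes: they are no part of the job. Leave any green or purple look-alike of the press alone. Leave any purple look-alike of the long_pin alone.

How it is judged:
By the outcome, as a careful person would: the job done as asked, in the order asked, and still so for the second after the job is handed in, while the arm keeps its last pose, push and grip.
It also fails if it takes over 58 s, if anything falls off the work surface, if the arm or the gripper's body presses on something with over 40 N, if the wrist force passes 120 N, or if a joint passes its speed limit or range.

## Working session

There is one attempt and no reset: what is moved stays moved. The work goes in short steps, Python scripts to look and compute and a shell command to move; the robot and the scene stay as the last step left them, time stands still between calls to the robot, and variables do not carry over. Pictures are saved under pics/ and viewed, at most 11 in all, crops included, and the job is handed in when it is done.

```bash
ls; mkdir -p pics; cat > h.py <<'E'
import numpy as np, cv2
from bench import monitor, cams, ticket, r
def cam(n):
    c=cams.camera(n); f=240/np.tan(np.radians(c["vfov"])/2)
    z=c["z_map"]; v,u=np.mgrid[0:480,0:640]
    K=np.array([[f,0,c["cx"]],[0,f,c["cy"]],[0,0,1.]])
    x=(u-c["cx"])/f; y=(v-c["cy"])/f
    xd,yd=x.copy(),y.copy()
    for _ in range(20):
        s=1+c["k1"]*(x*x+y*y); x=xd/s; y=yd/s
    P=np.stack([x*z,-y*z,-z],-1)@c["T"][:3,:3].T+c["T"][:3,3]
    P[z==0]=np.nan
    c["P"]=P; c["f"]=f
    return c
def proj(c,p):
    q=np.linalg.inv(c["T"])@np.r_[p,1]; x,y=q[0]/-q[2],-q[1]/-q[2]
    s=1+c["k1"]*(x*x+y*y); return c["cx"]+c["f"]*x*s, c["cy"]+c["f"]*y*s
def st():
    s=monitor.read_state()
    for k in s: print(k,np.round(s[k],4))
E
python3 - <<'E'
from h import *
for n in ("scene","side"):
    c=cam(n); cv2.imwrite(f"pics/{n}0.png",c["pixels"]); print(n,c["T"].round(3),c["f"],c["k1"])
    np.savez(f"{n}0.npz",P=c["P"],px=c["pixels"])
st(); print(r.tcp_to_grasp)
E
```

```text
pics
scene [[-0.764 -0.46   0.453  0.977]
 [ 0.645 -0.525  0.555  0.649]
 [-0.017  0.716  0.698  0.865]
 [ 0.     0.     0.     1.   ]] 479.835938608034 -0.005073528056473239
side [[ 0.99   0.097 -0.105  0.312]
 [-0.143  0.715 -0.684 -0.916]
 [ 0.009  0.692  0.722  1.058]
 [ 0.     0.     0.     1.   ]] 517.4633612052985 -0.14997658467852665
time 0.1
joint_positions [-1.1706  0.3328 -0.0647  1.4609  0.0216  1.3499 -0.0885]
joint_vel [-0.0015 -0.0005  0.0006 -0.0038  0.0013 -0.0006  0.0007]
joint_torque [ 4.00000e-04 -6.24543e+01  2.39000e-02 -3.90720e+01 -6.16000e-02
  3.65000e-02  1.00000e-04]
ee_pos [0.2563 0.5696 0.2218]
eef_rot [ 2.098e-01  9.777e-01 -6.000e-04 -1.000e-04]
ft_force [ 0.6266 -1.3553  0.1875]
torque [-0.0112  0.0473 -0.008 ]
grip_force 0.0
width 0.0868
0.0187
```

View pics/scene0.png

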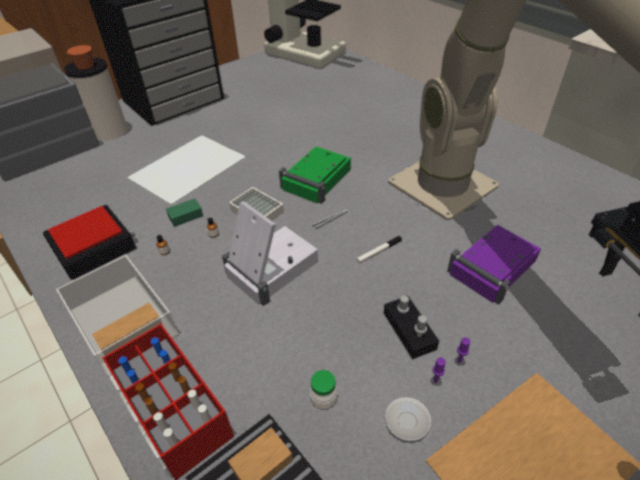

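View pics/side0.png

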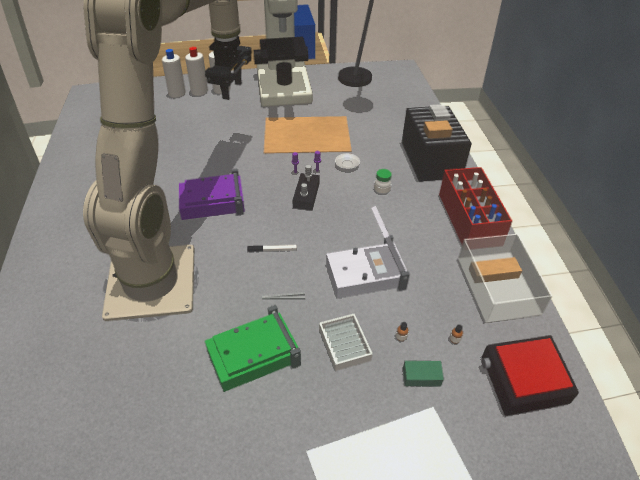

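The scene image shows these candidates:
- **Press:** aluminium at scene (270,258) and side (365,268). Look-alikes are green at (315,172) and purple at (495,262).
- **Pins:** steel in the black stand at (404,303) and (421,326). Purple look-alikes are at (439,369) and (463,347).

I choose the aluminium press and the taller steel pin.

```bash
python3 - <<'E'
from h import *
from itertools import product
S=np.load("scene0.npz");D=np.load("side0.npz")
a=cv2.resize(S["px"][185:365,215:455],None,fx=2.4,fy=2.4,interpolation=cv2.INTER_CUBIC)
b=cv2.resize(D["px"][140:300,280:420],None,fx=2.7,fy=2.7,interpolation=cv2.INTER_CUBIC)
b=b[:a.shape[0]]; a2=np.zeros((max(a.shape[0],b.shape[0]),a.shape[1],3),np.uint8);a2[:len(a)]=a
cv2.imwrite("pics/crop1.png",a); 
for nm,d,(u0,u1,v0,v1) in (("scene",S,(375,445,285,360)),("side",D,(285,325,160,215))):
    P=d["P"][v0:v1,u0:u1].reshape(-1,3);px=d["px"][v0:v1,u0:u1].reshape(-1,3).astype(int)
    sat=px.max(1)-px.min(1)
    m=(P[:,2]>.028)&(P[:,2]<.042)&(sat<40)
    T=P[m]; 
    rect=cv2.minAreaRect((T[:,:2]*1000).astype(np.float32)); print(nm,"stand rect",rect,len(T))
    G=P[(P[:,2]>.05)&(P[:,2]<.1)&(sat<40)]
    n,l,cc=cv2.kmeans(G[:,:2].astype(np.float32),2,None,(3,30,1e-5),5,cv2.KMEANS_PP_CENTERS)[0:3]
    for k in (0,1):
        g=G[l[:,0]==k]; t=g[g[:,2]>np.percentile(g[:,2],97)-.004]; print(" pin",len(g),np.percentile(g[:,2],97).round(4),t.mean(0).round(4),(t.min(0)+t.max(0))/2)
for nm,d,(u0,u1,v0,v1) in (("scene",S,(220,325,195,305)),("side",D,(320,412,200,300))):
    P=d["P"][v0:v1,u0:u1].reshape(-1,3);
    m=(P[:,2]>.039)&(P[:,2]<.049); print(nm,"base",cv2.minAreaRect((P[m,:2]*1000).astype(np.float32)),m.sum())
    L=P[(P[:,2]>.08)]; c=L.mean(0); w,v=np.linalg.eigh(np.cov((L-c).T)); print(" lid",c,L.max(0),"normal",v[:,0],w**.5,len(L))
E
```

```text
scene stand rect ((454.7049865722656, 289.470947265625), (132.3242645263672, 62.710514068603516), 71.31299591064453) 1232
 pin 162 0.0908 [0.4672 0.3234 0.089 ] [0.46635421 0.32314681 0.08946414]
 pin 101 0.0746 [0.4449 0.2585 0.0726] [0.44537302 0.25794081 0.07337501]
side stand rect ((462.2154846191406, 315.1574401855469), (193.33651733398438, 84.69096374511719), 83.7601547241211) 501
 pin 51 0.0776 [0.4506 0.2528 0.076 ] [0.44904062 0.25364457 0.07595405]
 pin 93 0.0903 [0.4703 0.321  0.0891] [0.46960224 0.32138293 0.08938682]
scene base ((570.990234375, -47.01032257080078), (192.47866821289062, 142.50306701660156), 3.6336143016815186) 1868
 lid [ 0.61805451 -0.04082133  0.14375417] [0.65095346 0.01026966 0.20017713] normal [0.91272067 0.0952304  0.39733129] [0.00267602 0.03339931 0.03871875] 2109
side base ((576.135498046875, -52.249595642089844), (191.97862243652344, 146.42388916015625), 4.501936435699463) 2284
 lid [ 0.61110266 -0.0752275   0.16602754] [0.65471966 0.00366591 0.201161  ] normal [0.91961    0.07496968 0.3856125 ] [0.00367619 0.02526194 0.04741497] 342
```

View pics/crop1.png

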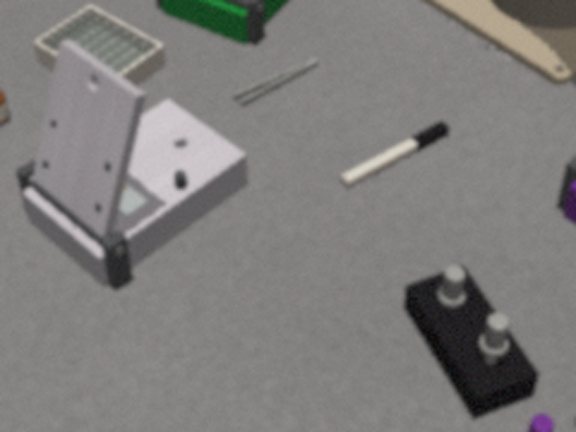

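The close crop (scene pixels) shows the steel pin at (421,322) with its shank visible below the collar, top at z≈0.09, position about (0.468, 0.322): that is the long one. The press is bare aluminium, its lid about 1.17 rad open, with the hinge on the far side from the robot. I'll go behind the lid with closed fingers.

```bash
python3 -m crank '{"steps":[[[0.6,-1,0.4],[0,0,0]],[[0.6,-1,0.4],[0,0,0]],[[0.6,-1,0.4],[0,0,0]],[[0.6,-1,0.4],[0,0,0]],[[0.6,-1,0],[0,0,0]],[[0.6,-1,0],[0,0,0]],[[0.6,-1,0],[0,0,0]],[[0.6,-1,0],[0,0,0]],[[0.6,-1,0],[0,0,0]],[[0.6,-1,0],[0,0,0]]]}' 0 20
python3 -m crank '{"steps":[[[0.7,-1,0],[0,0,0]],[[0.7,-1,0],[0,0,0]],[[0.7,-1,0],[0,0,0]],[[0.7,-1,0],[0,0,0]],[[0.7,-1,0],[0,0,0]],[[0.7,-1,0],[0,0,0]],[[0.7,-1,0],[0,0,0]],[[0.7,-1,0],[0,0,0]],[[0.7,-1,0],[0,0,0]],[[0.7,-1,0],[0,0,0]]]}'
```

```text
time: 0.93
ee_pos: [0.4068, 0.3185, 0.2623]
eef_rot: [0.21, 0.978, -0.0, -0.0]
ft_force: [1.1, -0.6, 0.3]
width: 0.028
grip_force: 0.0
time: 1.77
ee_pos: [0.5819, 0.0687, 0.2623]
eef_rot: [0.21, 0.978, -0.0, -0.0]
ft_force: [0.6, 0.7, -0.4]
width: 0.0005
grip_force: 0.0
```

```bash
python3 -m crank '{"steps":[[[0.8,-0.6,0],[0,0,0]],[[0.8,-0.8,0],[0,0,0]],[[0.6,-1,0],[0,0,0]],[[0.6,-1,0],[0,0,0]],[[0,-1,0],[0,0,0]],[[0,0,-1],[0,0,0]],[[0,0,-1],[0,0,0]],[[0,0,-1],[0,0,0]],[[0,0,-0.8],[0,0,0]],[[0,0,0],[0,0,0]]]}'
python3 - <<'E'
from h import *
c=cam("scene"); cv2.imwrite("pics/s1.png",c["pixels"][150:350,180:460].repeat(2,0).repeat(2,1))
E
```

```text
time: 2.6
ee_pos: [0.6489, -0.0397, 0.1626]
eef_rot: [0.21, 0.978, -0.001, -0.004]
ft_force: [0.5, -0.4, 0.3]
width: 0.0007
grip_force: 0.0
```

View pics/s1.png

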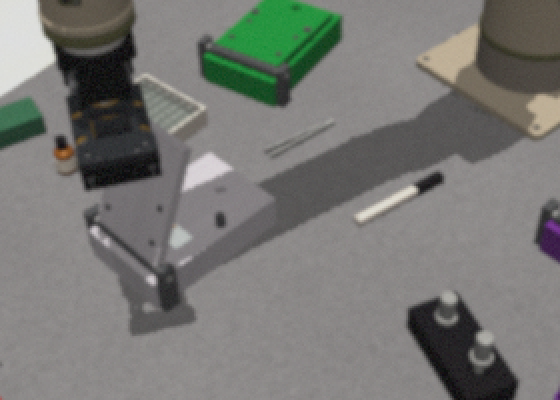

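The gripper hangs behind the lid's outer face (crop 110,150), clear of it. I'll push now.

```bash
python3 -m crank '{"steps":[[[-0.3,0,0],[0,0,0]],[[-0.3,0,0],[0,0,0]],[[-0.3,0,0],[0,0,0]],[[-0.3,0,-0.1],[0,0,0]],[[-0.3,0,-0.1],[0,0,0]],[[-0.3,0,-0.1],[0,0,0]],[[-0.3,0,-0.1],[0,0,0]],[[-0.3,0,-0.2],[0,0,0]],[[-0.3,0,-0.2],[0,0,0]],[[-0.3,0,-0.2],[0,0,0]]]}'
python3 -m crank '{"steps":[[[-0.3,0,-0.2],[0,0,0]],[[-0.3,0,-0.2],[0,0,0]],[[-0.2,0,-0.2],[0,0,0]],[[-0.2,0,-0.2],[0,0,0]],[[0,0,0],[0,0,0]]]}'
python3 - <<'E'
from h import *
c=cam("side");P=c["P"][200:300,320:412].reshape(-1,3)
m=(P[:,2]>.06)&(P[:,2]<.25);print(m.sum())
c=cam("scene");cv2.imwrite("pics/s2.png",c["pixels"][150:350,180:460].repeat(2,0).repeat(2,1))
E
```

```text
time: 3.48
ee_pos: [0.5755, -0.0399, 0.1422]
eef_rot: [0.21, 0.978, 0.0, -0.0]
ft_force: [0.8, 0.0, 0.3]
width: 0.0006
grip_force: 0.2
time: 3.9
ee_pos: [0.55, -0.04, 0.1215]
eef_rot: [0.21, 0.978, -0.0, -0.001]
ft_force: [-0.4, -0.3, 0.2]
width: 0.0004
grip_force: 0.0
2494
```

View pics/s2.png

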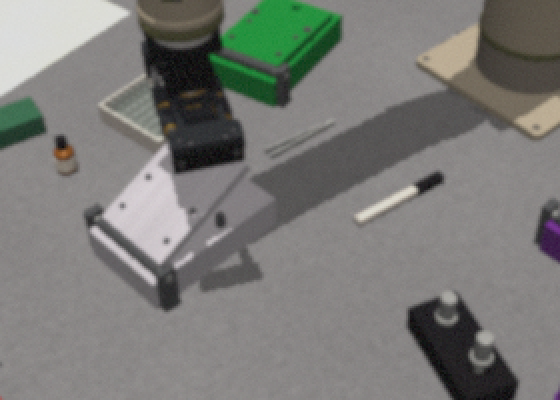

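The lid is well down, around 0.4–0.5 rad, and sinking freely with no contact force. I'll raise the gripper and look with the wrist camera.

```bash
python3 -m crank '{"steps":[[[0,0,1],[0,0,0]],[[0,0,1],[0,0,0]],[[0,0,1],[0,0,0]],[[-0.5,0,1],[0,0,0]],[[-0.5,0,1],[0,0,0]],[[-0.5,0,1],[0,0,0]],[[0,0,0],[0,0,0]],[[0,0,0],[0,0,0]],[[0,0,0],[0,0,0]]]}' 60 20
python3 - <<'E'
from h import *
c=cam("wrist");cv2.imwrite("pics/w1.png",c["pixels"]);print(c["T"].round(3),c["f"],c["k1"])
np.savez("w1.npz",P=c["P"],px=c["pixels"])
c=cam("scene");np.savez("s3.npz",P=c["P"],px=c["pixels"])
E
```

```text
time: 4.75
ee_pos: [0.5142, -0.0399, 0.2723]
eef_rot: [0.21, 0.978, 0.0, 0.0]
ft_force: [-0.0, -0.1, -0.0]
width: 0.0531
grip_force: 0.0
[[ 0.41  -0.88  -0.239  0.451]
 [ 0.912  0.396  0.107 -0.01 ]
 [ 0.001 -0.262  0.965  0.433]
 [ 0.     0.     0.     1.   ]] 398.5203911073092 -0.020936174755245094
```

View pics/w1.png

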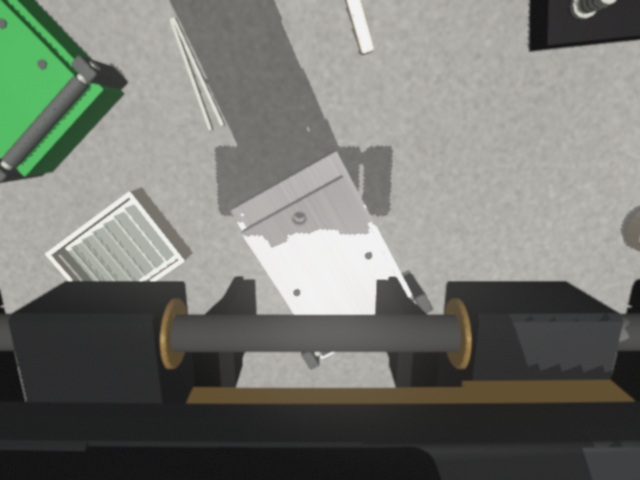

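The wrist image shows the lid down and ajar. The pin hole is at (299,218), the free edge runs from (235,212) to (337,155), and the pin stand is at (590,20).

```bash
python3 - <<'E'
from h import *
d=np.load("w1.npz");P=d["P"];g=cv2.cvtColor(d["px"],cv2.COLOR_BGR2GRAY)
poly=np.array([[245,232],[340,180],[385,250],[375,270],[280,270]],np.int32)
M=np.zeros(g.shape,np.uint8);cv2.fillPoly(M,[poly],1);cv2.circle(M,(299,218),12,0,-1)
L=P[(M>0)&(P[...,2]>.05)&(P[...,2]<.1)];c=L.mean(0);w,v=np.linalg.eigh(np.cov((L-c).T));n=v[:,0]*np.sign(v[2,0])
print("plane",c,n,w**.5,"yaw",np.degrees(np.arctan2(n[1],n[0])),"th",np.arccos(n[2]))
C=d["px"][200:236,281:317]; cg=cv2.cvtColor(C,cv2.COLOR_BGR2GRAY)
cv2.imwrite("pics/hole.png",cv2.resize(C,None,fx=12,fy=12,interpolation=cv2.INTER_NEAREST))
print("P hole",P[218,299])
# free edges of the top: points z>.05 mask outline
top=((P[...,2]>.048)&(P[...,2]<.085)).astype(np.uint8);top[275:]=0;top[:,:225]=0;top[:,450:]=0
pts=P[top>0];print(len(pts)); 
E
```

```text
plane [ 0.54038321 -0.04442819  0.06765105] [0.09325834 0.00714326 0.99561632] [0.00072559 0.02136587 0.03058533] yaw 4.380103262491697 th 0.09366842788304877
P hole [ 0.52053005 -0.05940175  0.04079243]
9314
```

View pics/hole.png

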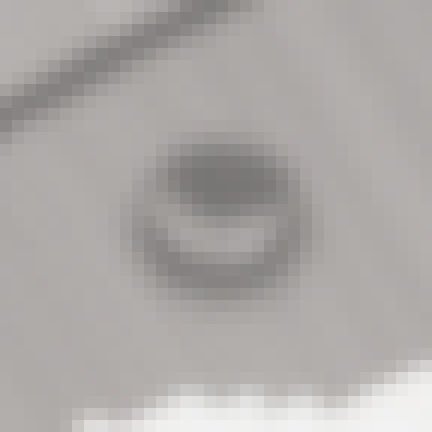

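```bash
cat >> h.py <<'E'
def ray(c,u,v):
    K=np.array([[c["f"],0,c["cx"]],[0,c["f"],c["cy"]],[0,0,1.]])
    q=cv2.undistortPoints(np.float64([[[u,v]]]),K,np.float64([c["k1"],0,0,0]))[0,0]
    return c["T"][:3,3], c["T"][:3,:3]@np.r_[q[0],-q[1],-1]
def hit(c,u,v,p,n):
    o,d=ray(c,u,v); return o+d*((p-o)@n/(d@n))
E
python3 - <<'E'
from h import *
c=cam("wrist")
p=np.array([0.54038321,-0.04442819,0.06765105]);n=np.array([0.09325834,0.00714326,0.99561632])
H=hit(c,298.8,217.8,p,n);print("lid_hole",H)
yaw=np.radians(4.6)
S=np.load("scene0.npz");D=np.load("side0.npz")
for nm,d,b in (("scene",S,(425,480,335,385)),("side",D,(285,330,148,175))):
    px=d["px"][b[2]:b[3],b[0]:b[1]].astype(int);P=d["P"][b[2]:b[3],b[0]:b[1]]
    m=(px[...,1]+40<px[...,0])&(P[...,2]>.03)
    k,l=cv2.connectedComponents(m.astype(np.uint8))
    for i in range(1,k):
        if (l==i).sum()>15: print(nm,"purple",np.median(P[l==i],0).round(3),P[l==i].max(0).round(3))
# base-hole estimate from scene/side pictures via lid hole now
for nm in("scene","side"):
    c=cam(nm); u,v=proj(c,H); print(nm,u,v)
    k=14;u0,v0=int(u)-k,int(v)-k
    cv2.imwrite(f"pics/{nm}h.png",cv2.resize(c["pixels"][v0:v0+2*k,u0:u0+2*k],None,fx=14,fy=14,interpolation=cv2.INTER_NEAREST));print(u0,v0)
a=cv2.imread("pics/sceneh.png");b=cv2.imread("pics/sideh.png");cv2.imwrite("pics/hh.png",np.hstack([a,b]))
E
```

```text
lid_hole [ 0.51422474 -0.05585598  0.07018328]
scene purple [0.441 0.412 0.062] [0.447 0.42  0.08 ]
scene purple [0.512 0.409 0.065] [0.519 0.417 0.081]
scene 288.6085887844467 236.86111646677284
274 222
side 344.25046794566475 261.41423379529965
330 247
```

View pics/hh.png

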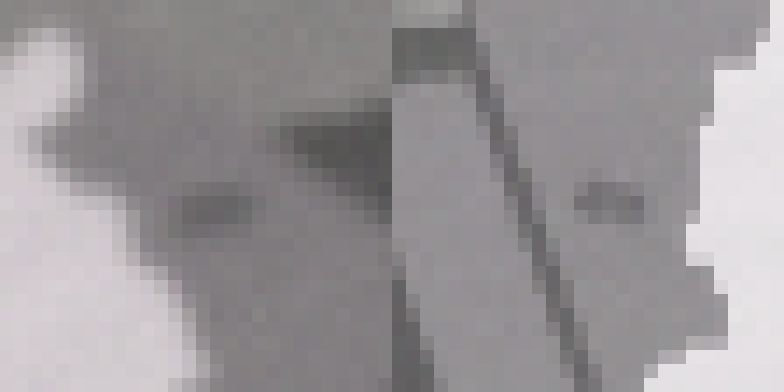

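The hole appears where the wrist estimate predicted in both other cameras, to about 1 px (scene 288.7,236.5; side 345,261). So lid_hole ≈ (0.5145, −0.0555, 0.070). The purple pins, at y≈0.41, are clear of the grasp. Next I'll go over the long pin and look again.

```bash
python3 -m crank '{"steps":[[[-0.1,1,0],[0,0,0]],[[-0.1,1,0],[0,0,0]],[[-0.1,1,0],[0,0,0]],[[-0.1,1,0],[0,0,0]],[[-0.1,1,0],[0,0,0]],[[-0.1,1,0],[0,0,0]],[[-0.2,1,0],[0,0,0]],[[-0.2,1,0],[0,0,0]],[[-0.2,1,0],[0,0,0]],[[-0.2,1,0],[0,0,0]]]}' 44
python3 -m crank '{"steps":[[[-0.1,1,0],[0,0,0]],[[-0.1,1,0],[0,0,0]],[[-0.1,1,0],[0,0,0]],[[-0.1,0.8,0],[0,0,0]],[[0,0.6,0],[0,0,0]],[[0,0,0],[0,0,0]],[[0,0,0],[0,0,0]],[[0,0,0],[0,0,0]]]}'
python3 - <<'E'
from h import *
c=cam("wrist");p=[proj(c,np.array(q)) for q in ((.468,.322,.088),(.446,.256,.072))];print(p)
u,v=map(int,p[0]);u0,v0=u-50,v-40
cv2.imwrite("pics/w2.png",cv2.resize(c["pixels"][v0:v0+80,u0:u0+100],None,fx=7,fy=7,interpolation=cv2.INTER_NEAREST));print(u0,v0)
P=c["P"][v0-30:v0+110,u0-30:u0+130].reshape(-1,3)
t=P[(P[:,2]>.083)&(P[:,2]<.095)&(np.hypot(P[:,0]-.468,P[:,1]-.322)<.02)];print(len(t),t.mean(0),(t.min(0)+t.max(0))/2,t.max(0)-t.min(0))
E
```

```text
time: 5.83
ee_pos: [0.4785, 0.2112, 0.2721]
eef_rot: [0.21, 0.978, -0.0, -0.0]
ft_force: [0.6, -0.5, -0.4]
width: 0.044
grip_force: 0.0
time: 6.5
ee_pos: [0.4695, 0.3187, 0.2723]
eef_rot: [0.211, 0.978, -0.0, 0.0]
ft_force: [0.4, -0.1, 0.5]
width: 0.0438
grip_force: 0.0
[(np.float64(316.8543962626601), np.float64(210.75140379758838)), (np.float64(241.9342651584515), np.float64(214.99064638103962))]
266 170
304 [0.46831433 0.32374823 0.08658181] [0.46844874 0.32356955 0.08621603] [0.01689633 0.01712446 0.00516535]
```

View pics/w2.png

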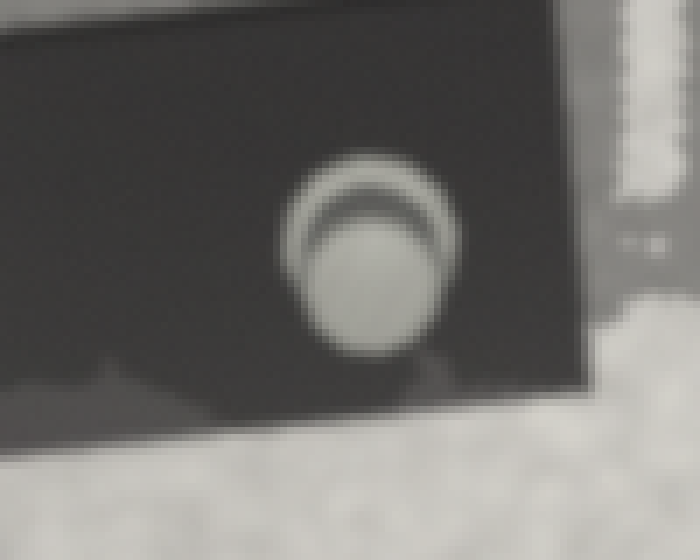

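The wrist crop shows the long pin's top at image pixel (318,210), with its collar visible around it. Its position is about (0.4685, 0.3235), so I'll descend and grip it.

```bash
python3 -m crank '{"steps":[[[0,0.2,-1],[0,0,0]],[[0,0,-1],[0,0,0]],[[0,0,-1],[0,0,0]],[[0,0,-1],[0,0,0]],[[0,0,-1],[0,0,0]],[[0,0,-1],[0,0,0]],[[0,0,-1],[0,0,0]],[[0,0,-0.8],[0,0,0]],[[0,0,-0.6],[0,0,0]],[[0,0,0],[0,0,0]]]}'
python3 -m crank '{"steps":[[[0,0,0],[0,0,0]],[[0,0,0],[0,0,0]],[[0,0,0],[0,0,0]],[[0,0,0],[0,0,0]],[[0,0,0],[0,0,0]],[[0,0,0],[0,0,0]]]}' 0 50
```

```text
time: 7.38
ee_pos: [0.4678, 0.3225, 0.0596]
eef_rot: [0.211, 0.978, -0.002, -0.001]
ft_force: [-0.4, -0.9, -0.4]
width: 0.044
grip_force: 0.0
time: 7.88
ee_pos: [0.4692, 0.3247, 0.0633]
eef_rot: [0.21, 0.978, 0.0, 0.0]
ft_force: [-2.2, -2.7, 6.3]
width: 0.0169
grip_force: 49.4
```

```bash
python3 -m crank '{"steps":[[[0,0,0.6],[0,0,0]],[[0,0,0.8],[0,0,0]],[[0,0,1],[0,0,0]],[[0,0,1],[0,0,0]],[[0,0,1],[0,0,0]],[[0.1,-0.8,0.6],[0,0,0]],[[0.1,-1,0],[0,0,0]],[[0.1,-1,0],[0,0,0]],[[0.1,-1,0],[0,0,0]],[[0.1,-1,0],[0,0,0]]]}'
python3 -m crank '{"steps":[[[0.1,-1,0],[0,0,0]],[[0.1,-1,0],[0,0,0]],[[0.1,-1,0],[0,0,0]],[[0.1,-1,0],[0,0,0]],[[0.2,-1,0],[0,0,0]],[[0.2,-1,0],[0,0,0]],[[0.2,-1,0],[0,0,0]],[[0.2,-1,0],[0,0,0]],[[0.2,-1,0],[0,0,0]],[[0.1,-0.8,0],[0,0,0]]]}'
python3 -m crank '{"steps":[[[-0.2,-0.6,-0.5],[0,0,0]],[[0,0,-1],[0,0,0]],[[0,0,-0.4],[0,0,0]],[[0,0,0],[0,0,0]],[[0,0,0],[0,0,0]],[[0,0,0],[0,0,0]],[[0,0,0],[0,0,0]]]}'
```

```text
time: 8.72
ee_pos: [0.4814, 0.2039, 0.1878]
eef_rot: [0.21, 0.978, 0.0, 0.0]
ft_force: [0.9, -0.4, -1.5]
width: 0.017
grip_force: 49.3
time: 9.55
ee_pos: [0.5192, -0.0421, 0.1878]
eef_rot: [0.21, 0.978, -0.0, 0.0]
ft_force: [-0.1, 0.1, -0.4]
width: 0.0168
grip_force: 49.3
time: 10.13
ee_pos: [0.5147, -0.0545, 0.1412]
eef_rot: [0.209, 0.978, 0.0, 0.001]
ft_force: [0.1, 0.5, -0.3]
width: 0.0169
grip_force: 49.3
```

```bash
python3 - <<'E'
from h import *
o=[]
for nm in("scene","side","wrist"):
    c=cam(nm);k=24
    u,v=proj(c,np.array([.5147,-.0545,.082]));u0,v0=int(u)-k,int(v)-k
    print(nm,u0,v0,"tip",np.round(proj(c,np.array([.5147,-.0545,.090])),1),"collar mid",np.round(proj(c,np.array([.5147,-.0545,.133])),1),"hole",np.round(proj(c,np.array([.5145,-.0555,.0702])),1))
    o.append(cv2.resize(c["pixels"][v0:v0+2*k,u0:u0+2*k],(384,384),interpolation=cv2.INTER_NEAREST) if nm!="wrist" else c["pixels"])
    np.savez(f"h_{nm}.npz",P=c["P"],px=c["pixels"])
cv2.imwrite("pics/hov.png",np.hstack(o[:2]))
E
```

```text
scene 264 209 tip [288.2 231.2] collar mid [286.9 217.6] hole [288.6 237. ]
side 320 233 tip [344.7 255.8] collar mid [345.5 244.1] hole [344.3 261.3]
wrist 289 233 tip [313.8 261.5] collar mid [313.6 291.3] hole [312.2 251.6]
```

View pics/hov.png

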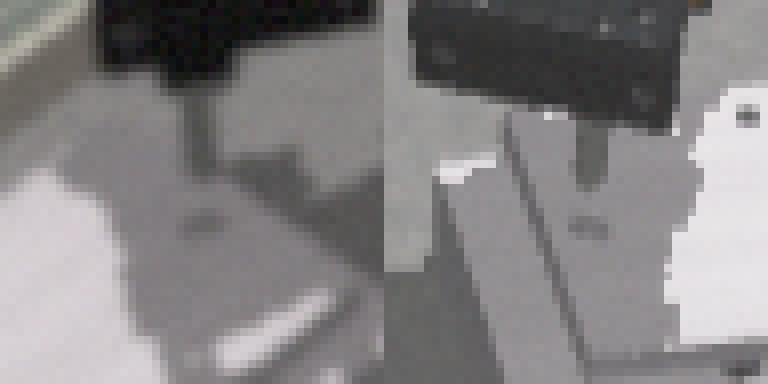

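In the hover view the pin tip is directly over the lid hole. Scene shows tip (288.7,230.8) and hole (289,236.3); side shows (345.2,256) and (345.1,261). Both match the prediction to about 0.3 px, so I'll lower gently while watching the force.

```bash
python3 -m crank '{"steps":[[[0,-0.04,-0.2],[0,0,0]],[[0,0,-0.2],[0,0,0]],[[0,0,-0.2],[0,0,0]],[[0,0,-0.2],[0,0,0]],[[0,0,-0.2],[0,0,0]],[[0,0,0],[0,0,0]],[[0,0,0],[0,0,0]]]}'
```

```text
time: 10.87
ee_pos: [0.5141, -0.0558, 0.1148]
eef_rot: [0.21, 0.978, 0.0, 0.0]
ft_force: [1.9, 1.3, -2.3]
width: 0.0172
grip_force: 49.3
```

```bash
python3 -m crank '{"steps":[[[0.02,0.02,-0.1],[0,0,0]],[[0,0,-0.1],[0,0,0]],[[0,0,-0.1],[0,0,0]],[[0,0,-0.1],[0,0,0]],[[0,0,0],[0,0,0]],[[0,0,0],[0,0,0]]]}'
```

```text
time: 11.37
ee_pos: [0.5143, -0.0556, 0.1049]
eef_rot: [0.21, 0.978, -0.0, -0.0]
ft_force: [1.2, -0.6, -0.6]
width: 0.0171
grip_force: 49.3
```

```bash
python3 -m crank '{"steps":[[[-0.02,0,-0.1],[0,0,0]],[[-0.01,0,-0.1],[0,0,0]],[[0,0,-0.1],[0,0,0]],[[0,0,-0.1],[0,0,0]],[[0,0,-0.1],[0,0,0]],[[0,0,0],[0,0,0]],[[0,0,0],[0,0,0]]]}'
```

```text
time: 11.95
ee_pos: [0.5138, -0.0555, 0.0924]
eef_rot: [0.21, 0.978, -0.0, 0.0]
ft_force: [3.2, -1.3, -1.4]
width: 0.017
grip_force: 49.3
```

```bash
python3 -m crank '{"steps":[[[0.01,0,-0.1],[0,0,0]],[[0,0,-0.1],[0,0,0]],[[0,0,-0.1],[0,0,0]],[[0,0,-0.1],[0,0,0]],[[0,0,0],[0,0,0]],[[0,0,0],[0,0,0]]]}'
```

```text
time: 12.45
ee_pos: [0.5139, -0.0556, 0.0823]
eef_rot: [0.21, 0.978, -0.0, -0.0]
ft_force: [3.1, -1.4, -2.5]
width: 0.0169
grip_force: 49.3
```

```bash
python3 -m crank '{"steps":[[[0,0,-0.1],[0,0,0]],[[0,0,-0.1],[0,0,0]],[[0,0,-0.1],[0,0,0]],[[0,0,-0.1],[0,0,0]],[[0,0,0],[0,0,0]],[[0,0,0],[0,0,0]]]}' 0 60
```

```text
time: 12.95
ee_pos: [0.5137, -0.0557, 0.0724]
eef_rot: [0.21, 0.978, -0.0, -0.0]
ft_force: [0.2, -2.5, 2.7]
width: 0.0166
grip_force: 59.2
```

```bash
python3 -m crank '{"steps":[[[0,0,-0.05],[0,0,0]],[[0,0,-0.05],[0,0,0]],[[0,0,0],[0,0,0]],[[0,0,0],[0,0,0]]]}'; python3 -m crank '{"steps":[[[0,0,-0.05],[0,0,0]],[[0,0,-0.05],[0,0,0]],[[0,0,0],[0,0,0]],[[0,0,0],[0,0,0]]]}'
```

```text
time: 13.28
ee_pos: [0.5137, -0.0556, 0.0701]
eef_rot: [0.21, 0.978, -0.0, -0.0]
ft_force: [-1.4, -1.2, 5.6]
width: 0.0168
grip_force: 59.2
time: 13.62
ee_pos: [0.514, -0.0558, 0.0693]
eef_rot: [0.21, 0.978, 0.0, -0.0]
ft_force: [-8.9, -2.7, 26.5]
width: 0.0166
grip_force: 59.2
```

The force jumped to 26 N at exactly the expected height (TCP 0.0693), which points to the hard stop. I'll check the lid plane.

```bash
python3 - <<'E'
from h import *
R=np.array([[np.cos(.078),-np.sin(.078)],[np.sin(.078),np.cos(.078)]])
for nm in ("side","scene"):
    c=cam(nm);P=c["P"];q=(P[...,:2]-[.5737,-.051])@R
    m=(abs(q[...,1])<.045)&(q[...,0]>-.07)&(q[...,0]<.06)&(P[...,2]>.045)&(P[...,2]<.078)
    if nm=="scene": cv2.imwrite("pics/end.png",c["pixels"])
    A=np.c_[q[m],np.ones(m.sum())];z=P[m][:,2]
    for _ in range(4):
        k=np.linalg.lstsq(A,z,rcond=None)[0];e=abs(A@k-z)<.003;A,z=A[e],z[e]
    print(nm,len(z),"slope x,y",k[:2].round(4),"z at hole/centre",k@[-.06,0,1],k[2])
s=monitor.read_state();print(s["time"],s["ee_pos"],s["ft_force"])
E
```

```text
side 792 slope x,y [ 0.0017 -0.0047] z at hole/centre 0.058591168678231643 0.05869463828707831
scene 1261 slope x,y [-0.0002 -0.0018] z at hole/centre 0.05912224693619059 0.05910973024155311
13.7167 [ 0.51400757 -0.05581453  0.06927292] [-8.70909708 -2.23375932 25.79700478]
```

View pics/end.png

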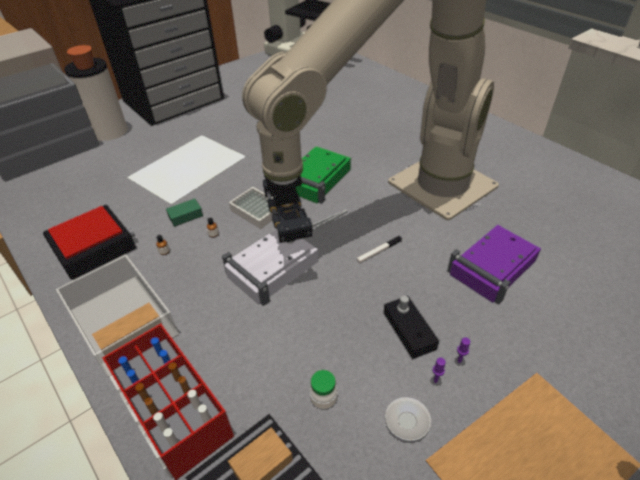

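The lid is level (slope about 0.00) with its top at 58–59 mm, so it is fully shut. The short pin is still in the stand at (404,303) and the other items have not moved. I'm handing the job in while still pressing.

```bash
python3 -c "
from bench import ticket
print(ticket.close_job())"
```

```text
the job is handed in; nothing more can be done
None
```

I swung the lid down, pushed the long pin through it into the base, and handed the job in at about 14 s with the pin still pressed down (about 26 N) and the lid level and fully shut; the short pin stayed in the stand, nothing else was moved, and no verdict came back.

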